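# Lock the long display plinth and put the key away

## Task

Turn the T-handled hex key that stands in the long display plinth a quarter turn clockwise (seen from above) to lock the fitting, then pull the key straight up out of its socket and stand it in the square wooden tool pot. Leave the like key in the small square plinth as it is.

Things in the scene. Friction and masses are not known exactly. Their poses are not given: they have to be found in the camera images.
- key_grip (a point): loose T-key standing 26 mm deep in the centre of the long fixed wooden plinth (190x100x50 mm). Point: centre of its flat dark wood handle, 64 mm along x, 12 thick along y, 30 tall along z (up). Foot end 85 mm below this point; steel hex foot 16 mm across flats, 34 high, then a round 11 mm shaft. About 0.1 kg.
- long_plinth_cam (a joint): steel fitting with the hex socket in the long plinth, on the key's axis: rad, 0 at the start, growing clockwise seen from above, stop at 2.0. Light friction (0.06 N m), stays where left. The key has about 0.15 rad of play, so the fitting lags the handle by that. Locked from 1.05 on.
- pot_mouth (a point): square wooden tool pot, fixed, open on top, on a slightly wider dark foot: 58 mm square, 75 high; opening 42 mm square, 50 deep (its floor 25 mm above the bench, the bench top is z = 0). Point: centre of the mouth at rim height; x, y along its sides. A key put in foot down leans on the rim, handle above it.
- other_key_end (a point): a like key standing in the small square plinth (100 x 100 x 50 mm, fixed); to be left alone. The point lies on its handle, 28 mm from the key's axis along the point's x, 15 mm below the handle's top (which is 124 mm above the bench, as is the first key's at the start).
There are look-alikes about, which are no part of the job. Leave any yellow look-alike of the part that bears pot_mouth alone.

How it is judged:
On the way:
1. the fitting of the long plinth is turned clockwise to its locked range (value of joint long_plinth_cam above 1.05 rad), for 0.2 s.
At the end, for the whole second after the job is handed in: The long plinth's fitting is turned at least 60 degrees (1.05 rad) clockwise, and its key stands at rest in the tool pot, foot down, the handle's centre 90 to 125 mm above the bench, within 50 mm of the pot's centre and the key leaning less than 45 degrees (value of joint long_plinth_cam above 1.05 rad and horizontal distance between key_grip and pot_mouth below 0.05 m and height (world z) of key_grip between 0.09 and 0.125 m and angle between key_grip's own z axis and vertical below 0.8 rad and linear speed of key below 0.03 m/s); the robot touches nothing.
It fails at once if the key in the square plinth is moved or turned (its handle end by more than 20 mm) (distance of other_key_end from where it was at the start of the episode above 0.02 m).
It also fails if it takes over 40 s, if anything falls off the work surface, if the arm or the gripper's body presses on something with over 40 N, if the wrist force passes 120 N, or if a joint passes its speed limit or range.

## Robot

A 6-joint arm with a two-finger parallel gripper is mounted at the origin on a cart in front of the work surface, level with it; the furniture and walls round the work are solid. World frame = base frame: x ahead of the robot, y to its left, z up, the work surface at z = 0. Lengths are in m, angles in rad, forces in N, time in s.
With the tool pointing down it reaches from about 0.35 to 0.725 m from the base axis. Payload 4.3 kg.
Tool frame: the origin (TCP) lies midway between the tips of the shut fingers; the grasp point (between the pads) lies 19 mm behind it; z points along the fingers, x is the direction in which the jaws open and shut, and the axes are right-handed (so a half turn about z gives the same grasp; the last joint's range is limited). The gripper opens to 85 mm and grips with 20 to 120 N. Pads are 22 mm wide; open, the fingers measure 114 mm over their backs; the gripper's body (76 mm by 85 mm) begins 54 mm behind the grasp point. The pads swing forward as they close: fully open they stand 13 mm farther back than shut.
Start: joints at [1.22, 0.377, 0.081, 1.274, 0, 1.46], TCP at [0.137, 0.558, 0.231] pointing down, gripper open.
Joint ranges: [-2.72, 2.72], [-0.84, 1.66], [-1.02, 1.22], [-1.77, 2.12], [-1.37, 1.28], [-3.14, 3.14]. Speed limits (rad/s): [2.57, 2.57, 3.14, 3.14, 3.14, 3.14].

## Interface

Orientations are given as a unit quaternion [x, y, z, w].
In Python, from rig import arm gives the robot as it stands.
- The arm moves only by the shell command python3 -m handwheel 'ROWS' [FORCE]. ROWS is JSON, a list of rows, each an object with "travel": the shift along the world's x, y, z in m, a list of three; "twist": the turn about the world's z in rad; "hand": the closure, from 0 (fully open) to 1 (shut). A call has 1 to 10 rows; each row shifts and turns the commanded pose from where the row before left it; what a row does not reach is not made up. A row lasts 1/12 s, in which the tool goes at most 41.7 mm and 7.16 degrees, less where a joint would pass 70% of its speed; a pose out of reach is approached as far as the arm can. A call with a gripper value outside its range is refused whole. The fingers move at their own pace and stop on an object; FORCE is the grip in N (left out, the last holds). Time passes only in rows, so rows that do not move let the fingers close. It gives the time, the measured TCP pose, the force and the opening at its end, in the units of the state.
- arm.state(): the state, without advancing time (a new reading comes with each control period).
- arm.snapshot(name): name is "scene" or "top" or "wrist"; returns a dict with "color" (420x560x3 uint8, blue, green, red), "fx", "fy", "cx", "cy" (pixels), "eye" and "orientation" of the camera in the world. Camera axes: x right, y down, z forward; pixel columns grow to the right and rows downward; lengths in m; the calibration is good to about 2 mm. A picture is of the moment at which its call begins. There is no depth.
- arm.close_job(): hands the job in, once; it reports no verdict.
The state is a dict: "clock": time; "qpos": joint angles; "dq": joint speeds; "joint_torque": joint torques, N m; "eef_pos": TCP position; "ee_rot": TCP orientation; "wrist_force": force on the tool from outside, world axes, zero at the start; "torque": the same for the moment, N m; "finger_gap": finger opening in m.
Only numpy, scipy, OpenCV 4.12 (cv2) and the standard library are available. Lean on these libraries where they do the work, as an engineer would, in place of code of your own. Each camera call takes 0.05 s, during which the arm holds its last target. There are 200 camera calls.

## Working session

There is one attempt and no reset: what is moved stays moved. The work goes in short steps, Python scripts to look and compute and a shell command to move; the robot and the scene stay as the last step left them, time stands still between calls to the robot, and variables do not carry over. Pictures are saved under pics/ and viewed, about 8 in all and at most 12, crops included, and the job is handed in when it is done.

```bash
mkdir -p pics; cat > h.py <<'E'
import numpy as np, cv2
from scipy.spatial.transform import Rotation as R
from rig import arm
def snap(n,f):
    s=arm.snapshot(n); cv2.imwrite(f'pics/{f}.png',s['color']); np.save(f'pics/{f}.npy',{k:v for k,v in s.items()},allow_pickle=True); return s
def load(f): return np.load(f'pics/{f}.npy',allow_pickle=True).item()
def ray(s,u,v,z):
    d=R.from_quat(s['orientation']).apply([(u-s['cx'])/s['fx'],(v-s['cy'])/s['fy'],1]); e=np.array(s['eye'])
    return e+d*(z-e[2])/d[2]
def proj(s,p):
    c=R.from_quat(s['orientation']).inv().apply(np.array(p)-s['eye']); return c[0]/c[2]*s['fx']+s['cx'],c[1]/c[2]*s['fy']+s['cy']
E
python3 - <<'E'
from h import *
a=snap('top','top0');b=snap('scene','scene0')
for s in(a,b): print({k:np.round(v,3) for k,v in s.items() if k!='color'})
print(arm.state())
E
```

```text
{'fx': np.float64(430.118), 'fy': np.float64(430.118), 'cx': np.float64(285.503), 'cy': np.float64(206.842), 'eye': array([0.432, 0.018, 1.208]), 'orientation': array([ 0.716, -0.697,  0.032, -0.021])}
{'fx': np.float64(525.222), 'fy': np.float64(525.222), 'cx': np.float64(283.599), 'cy': np.float64(209.576), 'eye': array([-0.084, -0.777,  0.636]), 'orientation': array([ 0.809, -0.298,  0.163, -0.48 ])}
{'clock': 0.1, 'qpos': array([1.21970096e+00, 3.78043447e-01, 7.97852984e-02, 1.27438905e+00,
       3.74113681e-05, 1.46053429e+00]), 'dq': array([ 0.00118168, -0.00274536,  0.00215537, -0.00129925, -0.00158968,
        0.00025449]), 'joint_torque': array([ 9.67343767e-04, -4.64697218e+01,  2.70581084e+01,  1.20015704e-02,
       -1.32432147e-04,  1.66552655e-05]), 'eef_pos': array([0.13690803, 0.55787432, 0.23043378]), 'ee_rot': array([ 7.86927875e-01,  6.17044296e-01, -7.96518317e-04,  4.71531339e-04]), 'wrist_force': array([-0.06931047,  0.11354323, -0.538783  ]), 'torque': array([-0.00021067,  0.00068181,  0.01245427]), 'finger_gap': 0.0855081478510868}
```

View pics/top0.png

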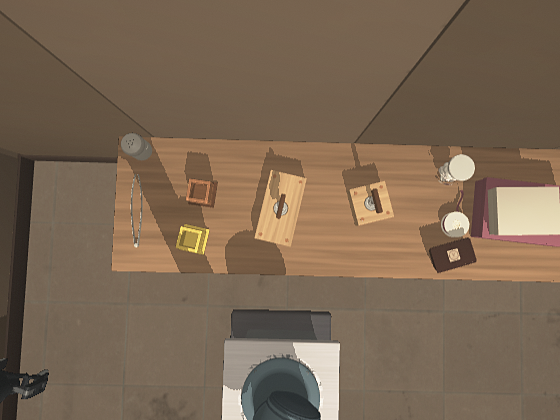

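View pics/scene0.png

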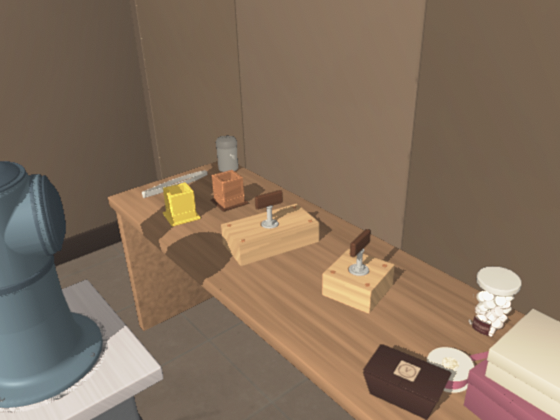

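Top view: the long plinth with its key is at about (280,207), and the square plinth with the like key at (373,202). The brown pot is at (201,193) and the yellow look-alike pot at (193,239). Scene view: long plinth key handle (268,199), other key (361,242), brown pot (228,190), yellow pot (181,203). I choose the long-plinth key and the brown pot, and check them in a close crop.

```bash
python3 - <<'E'
from h import *
a=load('top0');b=load('scene0')
A=cv2.resize(a['color'][160:260,175:315],None,fx=5,fy=5,interpolation=cv2.INTER_CUBIC)
B=cv2.resize(b['color'][165:265,200:330],None,fx=5,fy=5,interpolation=cv2.INTER_CUBIC)
cv2.imwrite('pics/cropA.png',A);cv2.imwrite('pics/cropB.png',B)
hsv=cv2.cvtColor(a['color'],cv2.COLOR_BGR2HSV)
for p in [(279,198),(285,192),(272,190),(201,193),(189,193),(281,208),(265,200)]: print(p,hsv[p[1],p[0]])
for n,p,z in [('key',(280,203),.115),('pot',(201,192),.075),('yel',(193,239),.075),('plinth c',(280,208),.05),('other',(373,203),.11)]: print(n,ray(a,*p,z).round(3))
E
```

```text
(279, 198) [ 16 112 164]
(285, 192) [ 17 108 229]
(272, 190) [ 15 109 150]
(201, 193) [ 13 131 125]
(189, 193) [ 12 136 167]
(281, 208) [ 12 135 113]
(265, 200) [ 17 109 226]
key [0.523 0.016 0.115]
pot [0.549 0.225 0.075]
yel [0.425 0.241 0.075]
plinth c [0.515 0.016 0.05 ]
other [ 0.53  -0.223  0.11 ]
```

View pics/cropA.png

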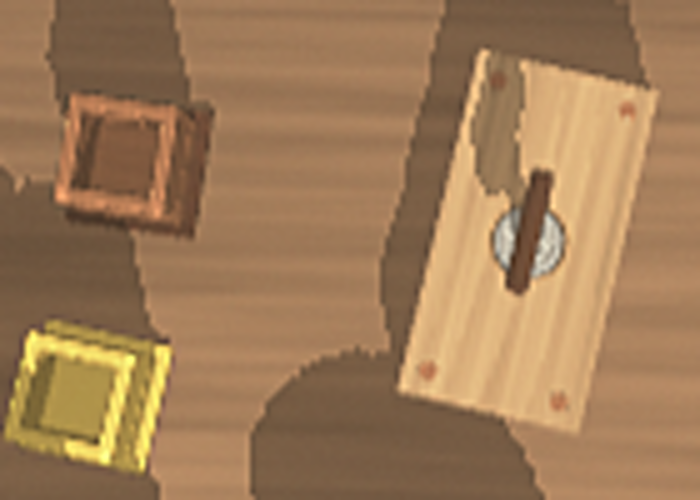

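View pics/cropB.png

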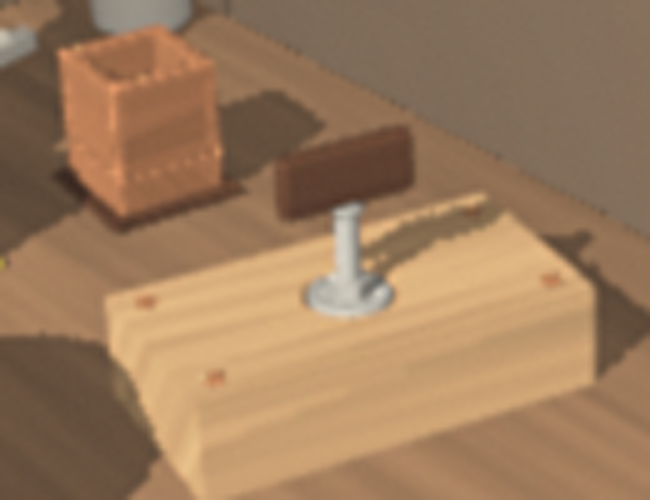

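The crops confirm it: in the top view the dark handle runs from about (283,194) to (278.5,218.5) px on the long plinth, and the pot rim corners are at about (189,179), (210.5,182), (208,204) and (186.5,199.5). Now I compute these points properly and check them across the two views.

```bash
python3 - <<'E'
from h import *
a=load('top0');b=load('scene0')
hsv=cv2.cvtColor(a['color'],cv2.COLOR_BGR2HSV)
m=((hsv[...,2]<115)&(hsv[...,1]>110)).astype(np.uint8); w=np.zeros_like(m); w[190:222,274:288]=1
n,l,st,c=cv2.connectedComponentsWithStats(m*w); i=1+np.argmax(st[1:,4]); pts=np.argwhere(l==i)[:,::-1].astype(float)
r=cv2.minAreaRect(pts.astype(np.float32)); print(r,st[i])
P=np.array([ray(a,u,v,.124)[:2] for u,v in pts]); c=P.mean(0); ev,E=np.linalg.eigh(np.cov(P.T)); d=E[:,1]
t=(P-c)@d; print('handle c',c,'yaw deg',np.degrees(np.arctan2(d[1],d[0])),'len',np.ptp(t),'mid',c+d*(t.max()+t.min())/2)
f=lambda x,y:(175+(x+.5)/5-.5,160+(y+.5)/5-.5)
Q=np.array([ray(a,*f(*p),.075)[:2] for p in [(70,95),(180,108),(165,222),(57,200)]]); print('pot',Q.round(3),Q.mean(0),np.linalg.norm(Q-np.roll(Q,1,0),axis=1))
print('inner',np.mean([ray(a,*f(*p),.075)[:2] for p in [(90,112),(165,121),(153,205),(77,189)]],axis=0))
D=np.array([ray(a,*f(*p),.05)[:2] for p in [(482,48),(657,92),(580,433),(398,390)]]); print('plinth',D.round(3),D.mean(0),np.linalg.norm(D-np.roll(D,1,0),axis=1), np.degrees(np.arctan2(*(D[0]-D[3])[::-1])))
g=lambda x,y:(200+(x+.5)/5-.5,165+(y+.5)/5-.5)
S=np.array([ray(b,*g(*p),.075)[:2] for p in [(60,50),(160,25),(215,65),(118,88)]]); print('pot scene',S.round(3),S.mean(0))
T=np.array([ray(b,*g(*p),.124)[:2] for p in [(276,160),(410,125)]]);print('handle scene',T,T.mean(0),np.degrees(np.arctan2(*(T[1]-T[0])[::-1])))
print('shaft scene',ray(b,*g(348,294),.05)); print(R.from_quat(arm.state()['ee_rot']).as_matrix().round(3))
E
```

```text
((280.33441162109375, 206.0786895751953), (4.351747512817383, 24.278167724609375), 13.240518569946289) [276 194   9  25  96]
handle c [0.51421818 0.01535767] yaw deg 168.5177730460802 len 0.06154395963154016 mid [0.51435194 0.0153305 ]
pot [[0.584 0.259]
 [0.579 0.201]
 [0.518 0.207]
 [0.528 0.264]] [0.55233272 0.2327408 ] [0.05608267 0.05851056 0.06094502 0.05806934]
inner [0.55208999 0.23102314]
plinth [[ 0.62   0.043]
 [ 0.598 -0.053]
 [ 0.413 -0.016]
 [ 0.433  0.083]] [0.51592935 0.01429379] [0.1905972  0.09801541 0.18916728 0.10032417] -12.01655766899641
pot scene [[0.529 0.264]
 [0.583 0.255]
 [0.577 0.197]
 [0.526 0.208]] [0.55392295 0.23090316]
handle scene [[0.48398392 0.0196688 ]
 [0.54626405 0.00679415]] [0.51512398 0.01323148] -11.679757300841281
shaft scene [0.51357261 0.01266828 0.05      ]
[[ 0.239  0.971 -0.001]
 [ 0.971 -0.239 -0.002]
 [-0.002 -0.    -1.   ]]
```

The two views agree to 2-3 mm: key axis at about (0.515, 0.014), handle along -11.7°, pot mouth at about (0.553, 0.231). The measured sizes match those given (plinth 190x100, pot 58, handle 62-64). The jaws are already nearly across the handle, so I only need about +0.037 rad of twist.

```bash
python3 -m handwheel '[{"travel":[0.019,-0.027,0],"twist":0.0,"hand":0},{"travel":[0.019,-0.027,0],"twist":0.0,"hand":0},{"travel":[0.019,-0.027,0],"twist":0.0,"hand":0},{"travel":[0.019,-0.027,0],"twist":0.0,"hand":0},{"travel":[0.019,-0.027,0],"twist":0.0,"hand":0},{"travel":[0.019,-0.027,0],"twist":0.0,"hand":0},{"travel":[0.019,-0.027,0],"twist":0.0,"hand":0},{"travel":[0.019,-0.027,0],"twist":0.0,"hand":0},{"travel":[0.019,-0.027,0],"twist":0.0,"hand":0},{"travel":[0.019,-0.027,0],"twist":0.037,"hand":0}]' 40
python3 -m handwheel '[{"travel":[0.019,-0.027,0],"twist":0.0,"hand":0},{"travel":[0.019,-0.027,0],"twist":0.0,"hand":0},{"travel":[0.019,-0.027,0],"twist":0.0,"hand":0},{"travel":[0.019,-0.027,0],"twist":0.0,"hand":0},{"travel":[0.019,-0.027,0],"twist":0.0,"hand":0},{"travel":[0.019,-0.027,0],"twist":0.0,"hand":0},{"travel":[0.019,-0.027,0],"twist":0.0,"hand":0},{"travel":[0.019,-0.027,0],"twist":0.0,"hand":0},{"travel":[0.0,0,0],"twist":0.0,"hand":0},{"travel":[0,0,0],"twist":0,"hand":0}]'
python3 - <<'E'
from h import *
s=arm.state();print(s['clock'],s['eef_pos'],s['qpos'],R.from_quat(s['ee_rot']).as_matrix()[:,0], s['wrist_force'])
E
```

```text
clock: 0.93
eef_pos: [0.3274, 0.2869, 0.2311]
ee_rot: [0.775, 0.632, -0.0, -0.0]
wrist_force: [1.5, -0.7, 0.6]
finger_gap: 0.0851
clock: 1.77
eef_pos: [0.4795, 0.0713, 0.2307]
ee_rot: [0.776, 0.63, -0.0, -0.001]
wrist_force: [-1.0, 1.3, -0.4]
finger_gap: 0.0851
1.7667 [0.47946323 0.07125093 0.2307245 ] [ 1.63201042e-02  1.95532199e-01 -1.68403434e-01  1.20802217e+00
  3.76247001e-04  2.23293218e-01] [2.05498839e-01 9.78657353e-01 1.09707101e-04] [-0.98348369  1.34199094 -0.40459455]
```

```bash
python3 -m handwheel '[{"travel":[0.018,-0.028,0],"twist":0,"hand":0},{"travel":[0.017,-0.029,0],"twist":0,"hand":0},{"travel":[0,0,-0.03],"twist":0,"hand":0},{"travel":[0,0,0],"twist":0,"hand":0},{"travel":[0,0,0],"twist":0,"hand":0},{"travel":[0,0,0],"twist":0,"hand":0}]'
python3 - <<'E'
from h import *
w=snap('wrist','w1'); print(w['eye'],w['orientation'])
for n,p in [('handle c',(.5145,.014,.124)),('e1',(.546,.0075,.124)),('e2',(.483,.0205,.124))]: print(n,proj(w,p))
s=arm.state(); print(s['eef_pos'])
E
```

```text
clock: 2.27
eef_pos: [0.5131, 0.0167, 0.2018]
ee_rot: [0.775, 0.632, -0.0, -0.001]
wrist_force: [0.6, 0.3, -0.6]
finger_gap: 0.0856
[0.43476473 0.03234035 0.34438841] [0.76520428 0.62392873 0.10059258 0.12270487]
handle c (np.float64(275.10692495177875), np.float64(218.70963764950653))
e1 (np.float64(275.18726062400975), np.float64(258.64862526970074))
e2 (np.float64(275.0193880291954), np.float64(175.19053872024335))
[0.51381577 0.01665574 0.20238016]
```

View pics/w1.png

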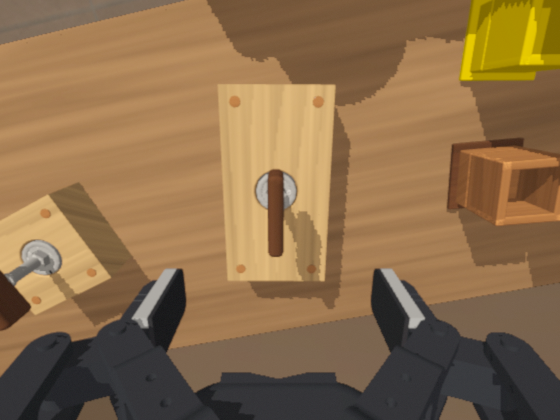

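The wrist view shows the handle at u=276, v=170-257 px, against my prediction of u=275, v=175-259, and it runs square to the jaws. So the pose holds; I make a 3 mm correction, descend and grip.

```bash
python3 -m handwheel '[{"travel":[0.001,-0.0025,-0.02],"twist":0,"hand":0},{"travel":[0,0,-0.03],"twist":0,"hand":0},{"travel":[0,0,-0.03],"twist":0,"hand":0},{"travel":[0,0,-0.02],"twist":0,"hand":0},{"travel":[0,0,-0.01],"twist":0,"hand":0},{"travel":[0,0,0],"twist":0,"hand":0}]' 40
python3 -m handwheel '[{"travel":[0,0,0],"twist":0,"hand":0.5},{"travel":[0,0,0],"twist":0,"hand":0.6},{"travel":[0,0,0],"twist":0,"hand":0.8},{"travel":[0,0,0],"twist":0,"hand":1},{"travel":[0,0,0],"twist":0,"hand":1},{"travel":[0,0,0],"twist":0,"hand":1},{"travel":[0,0,0],"twist":0,"hand":1},{"travel":[0,0,0],"twist":0,"hand":1}]' 60
```

```text
clock: 2.82
eef_pos: [0.5136, 0.0138, 0.0902]
ee_rot: [0.775, 0.632, -0.001, -0.001]
wrist_force: [0.0, 0.1, -0.1]
finger_gap: 0.0856
clock: 3.48
eef_pos: [0.5157, 0.0131, 0.0919]
ee_rot: [0.775, 0.632, 0.001, 0.0]
wrist_force: [-0.6, 1.3, 5.0]
finger_gap: 0.0112
```

Gripped (gap 11 mm, forces low). Turning clockwise 1.6 rad in total.

```bash
python3 -m handwheel '[{"travel":[0,0,0],"twist":-0.08,"hand":1},{"travel":[0,0,0],"twist":-0.08,"hand":1},{"travel":[0,0,0],"twist":-0.08,"hand":1},{"travel":[0,0,0],"twist":-0.08,"hand":1},{"travel":[0,0,0],"twist":-0.08,"hand":1},{"travel":[0,0,0],"twist":-0.08,"hand":1},{"travel":[0,0,0],"twist":-0.08,"hand":1},{"travel":[0,0,0],"twist":-0.08,"hand":1},{"travel":[0,0,0],"twist":-0.08,"hand":1},{"travel":[0,0,0],"twist":-0.08,"hand":1}]'
python3 -m handwheel '[{"travel":[0,0,0],"twist":-0.08,"hand":1},{"travel":[0,0,0],"twist":-0.08,"hand":1},{"travel":[0,0,0],"twist":-0.08,"hand":1},{"travel":[0,0,0],"twist":-0.08,"hand":1},{"travel":[0,0,0],"twist":-0.08,"hand":1},{"travel":[0,0,0],"twist":-0.08,"hand":1},{"travel":[0,0,0],"twist":-0.08,"hand":1},{"travel":[0,0,0],"twist":-0.08,"hand":1},{"travel":[0,0,0],"twist":-0.08,"hand":1},{"travel":[0,0,0],"twist":-0.08,"hand":1}]'
python3 -m handwheel '[{"travel":[0,0,0],"twist":0,"hand":1},{"travel":[0,0,0],"twist":0,"hand":1},{"travel":[0,0,0],"twist":0,"hand":1}]'
python3 - <<'E'
from h import *
s=arm.state();x=R.from_quat(s['ee_rot']).as_matrix()[:,0];print(np.arctan2(x[1],x[0]),s['torque'],s['wrist_force'],s['qpos'])
snap('top','top2');w=snap('wrist','w2')
a=load('top2')['color'][160:260,175:315]
cv2.imwrite('pics/c2.png',np.hstack([cv2.resize(a,(400,286)),cv2.resize(w['color'],(381,286))]))
E
```

```text
clock: 4.32
eef_pos: [0.515, 0.0128, 0.0919]
ee_rot: [0.961, 0.278, 0.0, 0.0]
wrist_force: [-1.6, 1.2, 7.3]
finger_gap: 0.0109
clock: 5.15
eef_pos: [0.514, 0.0129, 0.0919]
ee_rot: [0.993, -0.118, -0.001, 0.0]
wrist_force: [-4.2, 0.4, 9.2]
finger_gap: 0.0113
clock: 5.4
eef_pos: [0.514, 0.0129, 0.0919]
ee_rot: [0.993, -0.116, -0.001, 0.0]
wrist_force: [-4.2, 0.5, 9.7]
finger_gap: 0.0113
-0.23308941302159847 [0.0547039  1.12081306 0.00555605] [-4.20242642  0.45845663  9.65880477] [-9.80652517e-02  3.45148936e-01 -3.43173907e-01  8.84147085e-01
 -4.27323120e-04  1.70582033e+00]
```

View pics/c2.png

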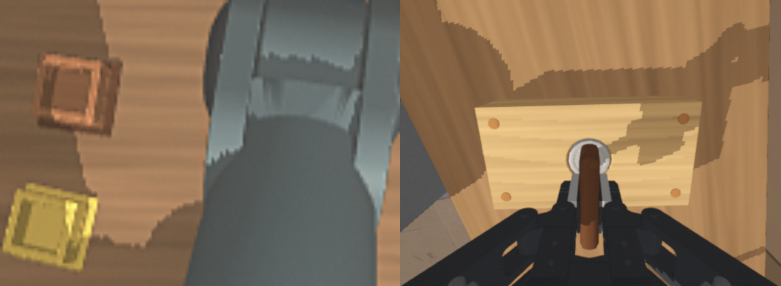

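The wrist view (right half) shows the handle now lying across the plinth, in line with the jaws. The tool turned 1.597 rad, so the fitting should be at about 1.45. Next I pull straight up.

```bash
python3 -m handwheel '[{"travel":[0,0,0.006],"twist":0,"hand":1},{"travel":[0,0,0.008],"twist":0,"hand":1},{"travel":[0,0,0.008],"twist":0,"hand":1},{"travel":[0,0,0.008],"twist":0,"hand":1},{"travel":[0,0,0.01],"twist":0,"hand":1},{"travel":[0,0,0.02],"twist":0,"hand":1},{"travel":[0,0,0.02],"twist":0,"hand":1},{"travel":[0,0,0.02],"twist":0,"hand":1},{"travel":[0,0,0],"twist":0,"hand":1},{"travel":[0,0,0],"twist":0,"hand":1}]'
python3 - <<'E'
from h import *
s=arm.state();print(s['eef_pos'],s['wrist_force'])
b=snap('scene','sc3');w=snap('wrist','w3')
cv2.imwrite('pics/c3.png',np.hstack([cv2.resize(b['color'][110:270,160:420],(416,256)),cv2.resize(w['color'],(341,256))]))
E
```

```text
clock: 6.33
eef_pos: [0.517, 0.0128, 0.1933]
ee_rot: [0.993, -0.116, 0.002, -0.0]
wrist_force: [0.1, -0.6, -1.5]
finger_gap: 0.0112
[0.51697059 0.01276423 0.19326021] [ 0.12867964 -0.60803856 -1.48604605]
```

View pics/c3.png

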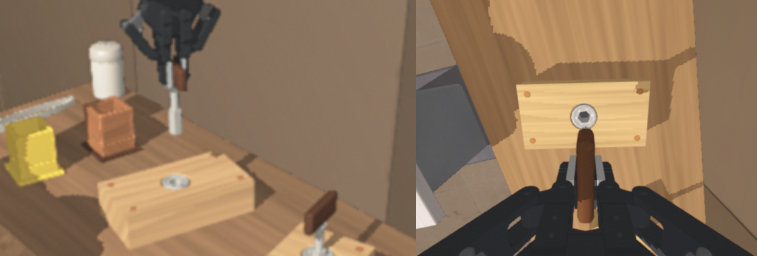

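The key is out and hanging vertical, with the socket empty. Moving over the pot: about (+0.035, +0.217).

```bash
python3 -m handwheel '[{"travel":[0.003,0.02,0],"twist":0,"hand":1},{"travel":[0.004,0.027,0],"twist":0,"hand":1},{"travel":[0.004,0.027,0],"twist":0,"hand":1},{"travel":[0.005,0.027,0],"twist":0,"hand":1},{"travel":[0.005,0.027,0],"twist":0,"hand":1},{"travel":[0.005,0.027,0],"twist":0,"hand":1},{"travel":[0.004,0.027,0],"twist":0,"hand":1},{"travel":[0.003,0.02,0],"twist":0,"hand":1},{"travel":[0.002,0.015,0],"twist":0,"hand":1},{"travel":[0,0,0],"twist":0,"hand":1}]'
python3 -m handwheel '[{"travel":[0,0,0],"twist":0,"hand":1},{"travel":[0,0,0],"twist":0,"hand":1},{"travel":[0,0,-0.02],"twist":0,"hand":1},{"travel":[0,0,-0.015],"twist":0,"hand":1},{"travel":[0,0,0],"twist":0,"hand":1},{"travel":[0,0,0],"twist":0,"hand":1}]'
python3 - <<'E'
from h import *
s=arm.state();print(s['eef_pos'],s['wrist_force'],s['qpos'])
b=snap('scene','sc4');w=snap('wrist','w4')
f=s['eef_pos'][2]-.0919+.024
print('foot z',f,[proj(c,p) for c in(b,w) for p in [(.5535,.231,.075),(*s['eef_pos'][:2],f)]])
cv2.imwrite('pics/c4.png',np.hstack([cv2.resize(b['color'][130:230,160:290],(494,380),interpolation=2),w['color'][100:420,200:500][:380]][:1]+[cv2.resize(w['color'][0:420,180:510],(299,380))]))
E
```

```text
clock: 7.27
eef_pos: [0.5496, 0.2324, 0.1898]
ee_rot: [0.993, -0.115, -0.001, -0.0]
wrist_force: [-0.1, -0.1, -1.5]
finger_gap: 0.0114
clock: 7.77
eef_pos: [0.5491, 0.2285, 0.1557]
ee_rot: [0.993, -0.117, -0.001, 0.001]
wrist_force: [-0.2, -0.1, -0.5]
finger_gap: 0.011
[0.54913935 0.22848653 0.15565876] [-0.23494359 -0.09016828 -0.45031115] [ 2.87809180e-01  4.49249281e-01 -7.04458219e-03  1.11720022e+00
 -2.76718184e-04  2.09322392e+00]
foot z 0.08775875889596335 [(np.float64(227.08073216921204), np.float64(175.95579670186527)), (np.float64(225.8053187795472), np.float64(172.12370127488435)), (np.float64(281.1192629323799), np.float64(211.24397789385665)), (np.float64(276.0255811907868), np.float64(221.91959010798885))]
```

View pics/c4.png

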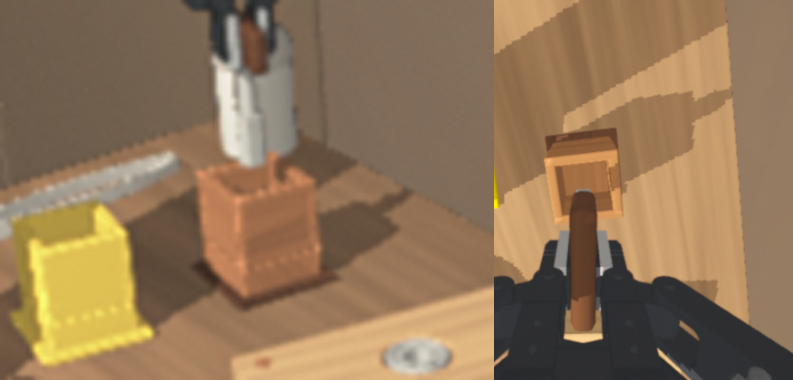

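The foot (scene px about (227,172)) is over the brown pot's mouth, and the wrist view shows the same. I shift (+4, +2) mm and lower to just above the floor.

```bash
python3 -m handwheel '[{"travel":[0.004,0.002,0],"twist":0,"hand":1},{"travel":[0,0,-0.01],"twist":0,"hand":1},{"travel":[0,0,-0.012],"twist":0,"hand":1},{"travel":[0,0,-0.012],"twist":0,"hand":1},{"travel":[0,0,-0.012],"twist":0,"hand":1},{"travel":[0,0,-0.008],"twist":0,"hand":1},{"travel":[0,0,-0.004],"twist":0,"hand":1},{"travel":[0,0,0],"twist":0,"hand":1},{"travel":[0,0,0],"twist":0,"hand":1},{"travel":[0,0,0],"twist":0,"hand":1}]'
```

```text
clock: 8.7
eef_pos: [0.5548, 0.2321, 0.0991]
ee_rot: [0.993, -0.116, 0.001, -0.0]
wrist_force: [-0.1, 0.2, -0.5]
finger_gap: 0.0112
```

```bash
python3 -m handwheel '[{"travel":[0,0,-0.003],"twist":0,"hand":1},{"travel":[0,0,-0.003],"twist":0,"hand":1},{"travel":[0,0,0],"twist":0,"hand":1},{"travel":[0,0,0],"twist":0,"hand":1}]'
python3 -m handwheel '[{"travel":[0,0,0],"twist":0,"hand":0.7},{"travel":[0,0,0],"twist":0,"hand":0.5},{"travel":[0,0,0],"twist":0,"hand":0.3},{"travel":[0,0,0],"twist":0,"hand":0.1},{"travel":[0,0,0],"twist":0,"hand":0},{"travel":[0,0,0],"twist":0,"hand":0},{"travel":[0,0,0],"twist":0,"hand":0}]'
python3 -m handwheel '[{"travel":[0,0,0.01],"twist":0,"hand":0},{"travel":[0,0,0.02],"twist":0,"hand":0},{"travel":[0,0,0.03],"twist":0,"hand":0},{"travel":[0,0,0.03],"twist":0,"hand":0},{"travel":[0,0,0.03],"twist":0,"hand":0},{"travel":[0,-0.03,0.02],"twist":0,"hand":0},{"travel":[0,-0.03,0],"twist":0,"hand":0},{"travel":[0,-0.03,0],"twist":0,"hand":0},{"travel":[0,-0.03,0],"twist":0,"hand":0},{"travel":[0,0,0],"twist":0,"hand":0}]'
python3 - <<'E'
from h import *
b=snap('scene','sc5');w=snap('top','top5')
cv2.imwrite('pics/c5.png',np.hstack([cv2.resize(b['color'][130:300,150:410],(458,300),interpolation=2),cv2.resize(w['color'][160:260,175:275],(300,300),interpolation=2)]))
E
```

```text
clock: 9.03
eef_pos: [0.5549, 0.2322, 0.093]
ee_rot: [0.993, -0.116, 0.001, -0.0]
wrist_force: [0.4, 0.1, 2.2]
finger_gap: 0.0113
clock: 9.62
eef_pos: [0.5541, 0.2319, 0.0923]
ee_rot: [0.993, -0.116, 0.0, 0.0]
wrist_force: [-0.4, -0.3, 0.5]
finger_gap: 0.0852
clock: 10.45
eef_pos: [0.5544, 0.1074, 0.2336]
ee_rot: [0.993, -0.119, 0.001, 0.001]
wrist_force: [-0.1, 0.9, -0.3]
finger_gap: 0.0849
```

View pics/c5.png

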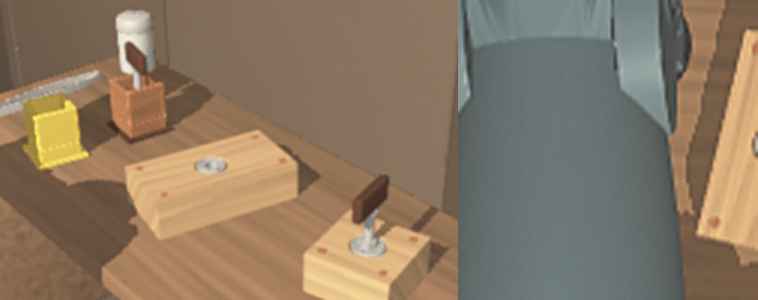

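The key stands in the brown pot, handle above the rim at scene px about (227,164). The other key stands upright and the socket is empty. I clear the arm and measure the handle in the top view.

```bash
python3 -m handwheel '[{"travel":[-0.02,-0.035,0],"twist":0,"hand":0},{"travel":[-0.02,-0.035,0],"twist":0,"hand":0},{"travel":[-0.02,-0.035,0],"twist":0,"hand":0},{"travel":[0,-0.02,0],"twist":0,"hand":0},{"travel":[0,0,0],"twist":0,"hand":0},{"travel":[0,0,0],"twist":0,"hand":0},{"travel":[0,0,0],"twist":0,"hand":0},{"travel":[0,0,0],"twist":0,"hand":0}]'
python3 - <<'E'
from h import *
a=snap('top','top6');b=snap('scene','sc6');a0=load('top0');b0=load('scene0')
print('other key change', np.abs(b['color'][225:285,325:400].astype(int)-b0['color'][225:285,325:400]).mean(), 'settling',np.abs(b['color'][130:215,200:250].astype(int)-load('sc5')['color'][130:215,200:250]).mean())
cv2.imwrite('pics/c6.png',np.hstack([cv2.resize(a['color'][165:225,170:230],(390,390),interpolation=2),cv2.resize(b['color'][140:215,195:270],(390,390),interpolation=2)]))
print('pred',proj(b,(.554,.232,.109)),proj(a,(.554,.232,.124)))
E
```

```text
clock: 11.22
eef_pos: [0.4946, -0.0117, 0.2325]
ee_rot: [0.993, -0.115, 0.0, -0.0]
wrist_force: [0.1, -0.6, -0.5]
finger_gap: 0.0857
other key change 2.6714074074074072 settling 5.373333333333333
pred (np.float64(225.98160459275186), np.float64(163.2698057965349)) (np.float64(194.91871357434562), np.float64(188.02191228614964))
```

View pics/c6.png

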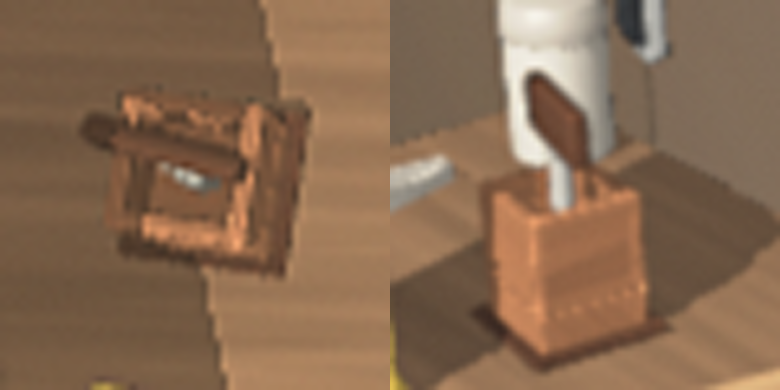

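The handle is at top px (195,187) and scene px (227,163), within 1.2 px of where an upright key at the pot centre would show: about 0.11 m high and slightly leaning. One last check that it is at rest, then I hand in.

```bash
python3 -m handwheel '[{"travel":[0,0,0],"twist":0,"hand":0},{"travel":[0,0,0],"twist":0,"hand":0},{"travel":[0,0,0],"twist":0,"hand":0},{"travel":[0,0,0],"twist":0,"hand":0},{"travel":[0,0,0],"twist":0,"hand":0},{"travel":[0,0,0],"twist":0,"hand":0}]'
python3 - <<'E'
from h import *
from scipy.optimize import least_squares
a=load('top6');b=snap('scene','sc7')
d=np.abs(b['color'][130:215,200:250].astype(int)-load('sc6')['color'][130:215,200:250]).max(); print('diff',d)
q=least_squares(lambda p:np.r_[np.subtract(proj(a,p),(195,187.3)),np.subtract(proj(b,p),(227.1,162.7))],[.55,.23,.11]);print('handle',q.x,q.cost)
if d<25: arm.close_job(); print('closed')
E
```

```text
clock: 11.82
eef_pos: [0.4941, -0.0131, 0.2323]
ee_rot: [0.993, -0.116, 0.0, 0.0]
wrist_force: [1.1, 1.1, 1.2]
finger_gap: 0.0857
diff 41
handle [0.55823858 0.23459456 0.10834136] 0.07406341941558443
```

The maximum pixel difference was 41, above my limit. That crop also includes the gripper, so I check where the difference lies.

```bash
python3 - <<'E'
from h import *
c=[load('sc6')['color'].astype(int),load('sc7')['color'].astype(int)]
b=snap('scene','sc8')['color'].astype(int); c.append(b)
for i,j in((0,1),(1,2)):
    D=np.abs(c[i]-c[j]).max(2)[130:215,200:250]; ys,xs=np.where(D>15); print(D.max(),len(xs),list(zip(xs+200,ys+130))[:25])
    print('handle region',np.abs(c[i]-c[j])[150:178,218:236].max(), 'noise static',np.abs(c[i]-c[j])[225:285,325:400].max())
E
```

```text
41 32 [(np.int64(246), np.int64(130)), (np.int64(247), np.int64(130)), (np.int64(237), np.int64(133)), (np.int64(238), np.int64(133)), (np.int64(245), np.int64(133)), (np.int64(247), np.int64(133)), (np.int64(237), np.int64(134)), (np.int64(238), np.int64(134)), (np.int64(244), np.int64(140)), (np.int64(243), np.int64(141)), (np.int64(244), np.int64(141)), (np.int64(243), np.int64(142)), (np.int64(244), np.int64(142)), (np.int64(244), np.int64(143)), (np.int64(244), np.int64(144)), (np.int64(247), np.int64(144)), (np.int64(244), np.int64(145)), (np.int64(247), np.int64(145)), (np.int64(248), np.int64(145)), (np.int64(248), np.int64(146)), (np.int64(248), np.int64(147)), (np.int64(243), np.int64(148)), (np.int64(244), np.int64(148)), (np.int64(247), np.int64(148)), (np.int64(242), np.int64(149))]
handle region 22 noise static 4
4 0 []
handle region 3 noise static 3
```

```bash
python3 -m handwheel '[{"travel":[0,0,0],"twist":0,"hand":0},{"travel":[0,0,0],"twist":0,"hand":0},{"travel":[0,0,0],"twist":0,"hand":0},{"travel":[0,0,0],"twist":0,"hand":0},{"travel":[0,0,0],"twist":0,"hand":0},{"travel":[0,0,0],"twist":0,"hand":0},{"travel":[0,0,0],"twist":0,"hand":0},{"travel":[0,0,0],"twist":0,"hand":0},{"travel":[0,0,0],"twist":0,"hand":0},{"travel":[0,0,0],"twist":0,"hand":0}]'
python3 - <<'E'
from h import *
p=load('sc8')['color'].astype(int); b=snap('scene','sc9')['color'].astype(int)
d=np.abs(b-p)[150:178,218:236]; print(d.max(),(d.max(2)>10).sum())
if d.max()<30: arm.close_job(); print('closed')
E
```

```text
clock: 12.75
eef_pos: [0.4941, -0.0131, 0.2323]
ee_rot: [0.993, -0.116, 0.0, 0.0]
wrist_force: [-0.3, -0.3, 0.4]
finger_gap: 0.0852
3 0
the job is handed in; nothing more can be done
closed
```

I turned the long-plinth key 1.60 rad clockwise, pulled it straight up out of its socket, stood it in the brown wooden pot, and handed the job in at about 12.8 s.

- **Fitting:** its angle was not measured directly. The tool turned 1.597 rad and the wrist view showed the handle following. Allowing 0.15 rad for play, the fitting should be near 1.45 rad, above the required 1.05.
- **Key in the pot:** triangulated from two views, the handle's centre is at about (0.558, 0.235, 0.108) m. That is roughly 6 mm from the pot's centre and within the 90–125 mm height band. By eye it leans only slightly.
- **At rest:** my first stillness check failed its limit, with a pixel difference of 41. Most of that was the moving gripper in the crop; up to 22 lay on the handle, from settling or shadow. A repeat over 0.8 s showed only noise (3) on the handle.
- **Other key and yellow pot:** neither was approached closely. The small-plinth key's picture was close to its start picture (mean difference 2.7 grey levels) when last compared.
- **Robot:** it ended clear of everything, with the gripper open at a TCP height of 0.23 m. The wrist force stayed below about 10 N in every reading.

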